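# Sort the sample jars and dock the tube block

### The arm

A 6-joint arm with a two-finger parallel gripper is mounted at the origin on the work surface. World frame = base frame: x ahead of the robot, y to its left, z up, the work surface at z = 0. Lengths are in mm, angles in rad, forces in N, time in s.
With the tool pointing down it reaches from about 275 to 750 mm from the base axis. Payload 10.2 kg.
Tool frame: the origin (TCP) lies at the very end of the fingers, on their centre line; the grasp point (between the pads) lies 19 mm behind it; z points along the fingers, y is the direction in which the jaws open and shut (so a half turn about z gives the same grasp; the last joint's range is limited). The gripper opens to 85 mm and grips with 20 to 120 N. Pads are 22 mm wide; open, the fingers measure 114 mm over their backs; the gripper's body (76 mm by 85 mm) begins 54 mm behind the grasp point. The pads swing forward as they close: fully open they stand 13 mm farther back than shut.
Start: joints at [1.036, 0.313, 1.498, -0, 1.331, -0.223], TCP at [161.068, 499.688, 231.294] pointing down, gripper open.
Joint ranges: [-2.94, 2.94], [-0.97, 2.17], [0.19, 2.56], [-1.23, 4.37], [0.02, 3.11], [-2.88, 2.88]. Speed limits (rad/s): [2.39, 2.39, 3.01, 3.14, 3.14, 3.14].

### API

Orientations are given as a unit quaternion [w, x, y, z].
In Python, from rig import sensors, imaging, ctrl gives the robot as it stands.
- The arm moves only by the shell command python3 -m creep 'ROWS' [FORCE]. ROWS is JSON, a list of rows, each an object with "grip": the finger opening in mm, from 0 to 85.4; "linear": the shift along the tool's x, y, z in mm, a list of three; "rot": the turn, a rotation vector about the tool's x, y, z in rad, a list of three. A call has 1 to 12 rows; each row shifts and turns the commanded pose from where the row before left it, along the tool's axes as they then stand; what a row does not reach is not made up. A row lasts 1/12 s, in which the tool goes at most 41.7 mm and 7.16 degrees, less where a joint would pass 70% of its speed; a pose out of reach is approached as far as the arm can. A call with a gripper value outside its range is refused whole. The fingers move at their own pace and stop on an object; FORCE is the grip in N (left out, the last holds). Time passes only in rows, so rows that do not move let the fingers close. It gives the time, the measured TCP pose, the force and the opening at its end, in the units of the state.
- sensors.sense(): the state, without advancing time (a new reading comes with each control period).
- imaging.capture(name): name is "scene" or "top" or "wrist"; returns (picture, depth): 420x560x3 uint8, red, green, blue; 420x560 float32, mm along the optical axis (not along the pixel's ray), 0 where there is no reading.
- imaging.camera_params(name): a dict with "intrinsics" (3x3 intrinsics, pixels), "R" (3x3) and "t" (3): a world point X has camera coordinates R X + t. Camera axes: x right, y down, z forward; pixel columns grow to the right and rows downward; lengths in mm; the calibration is good to about 2 mm. The wrist camera is an equidistant fisheye: a pixel r from the principal point sees the ray r / f radians off the axis. A picture is of the moment at which its call begins: read the wrist's pose just before it. camera_params takes no time and is no camera call; for the wrist camera it gives the pose at the moment of the call.
- ctrl.finish_job(): hands the job in, once; it reports no verdict.
The state is a dict: "time_s": time; "joints": joint angles; "dq": joint speeds; "tau": joint torques, N m; "eef_pos": TCP position; "ee_rot": TCP orientation; "force": force on the tool from outside, world axes, zero at the start; "wrist_torque": the same for the moment, N m; "grip_width": opening from 0.0 (shut) to 1.0 (fully open).
Only numpy, scipy, OpenCV 4.12 (cv2) and the standard library are available. Lean on these libraries where they do the work, as an engineer would, in place of code of your own. Each camera call takes 0.05 s, during which the arm holds its last target.

### The job

Clear the mixed samples off the bench: stand both red-capped jars in the red tray and both green-capped jars in the green tray, and seat the yellow L-shaped tube block fully down in its dark dock, turned the one way it fits around the key. Set everything down gently and upright, without dropping or tipping anything, and leave the blue-capped jar and the culture dish where they are.

Things in the scene. Friction and masses are not known exactly. Their poses are not given: they have to be found in the camera images.
- red_jar_a: sample jar: upright amber glass cylinder 38 mm in diameter with a white paper band and a red screw cap 35 mm in diameter; 65 mm high overall (glass up to 46 mm, cap from 50 to 65 mm), 0.12 kg. Origin at the centre of its underside, z up the jar; round, so its yaw does not matter
- red_jar_b: sample jar: upright amber glass cylinder 38 mm in diameter with a white paper band and a red screw cap 35 mm in diameter; 65 mm high overall (glass up to 46 mm, cap from 50 to 65 mm), 0.12 kg. Origin at the centre of its underside, z up the jar; round, so its yaw does not matter
- green_jar_a: sample jar: upright amber glass cylinder 38 mm in diameter with a white paper band and a green screw cap 35 mm in diameter; 65 mm high overall (glass up to 46 mm, cap from 50 to 65 mm), 0.12 kg. Origin at the centre of its underside, z up the jar; round, so its yaw does not matter
- green_jar_b: sample jar: upright amber glass cylinder 38 mm in diameter with a white paper band and a green screw cap 35 mm in diameter; 65 mm high overall (glass up to 46 mm, cap from 50 to 65 mm), 0.12 kg. Origin at the centre of its underside, z up the jar; round, so its yaw does not matter
- blue_jar: sample jar: upright amber glass cylinder 38 mm in diameter with a white paper band and a blue screw cap 35 mm in diameter; 65 mm high overall (glass up to 46 mm, cap from 50 to 65 mm), 0.12 kg. Origin at the centre of its underside, z up the jar; round, so its yaw does not matter. Not part of the sorting: it stays where it is
- dish: closed flat culture dish, terracotta-brown disc in clear plastic, 60 mm in diameter, 15 mm high; origin at the centre of its underside. It stays where it is
- tube_block: yellow L-shaped tube block, 0.22 kg: 80 x 80 mm, 30 mm high (tube lids 4 mm more), its +x +y quarter (40 x 40 mm) missing. Lift by the black fin on top: 12 mm thick, 50 mm long, from z = 30 to 60 mm, centred at x = -9, y = -9 mm (about the centre of mass), its length along (1, -1) in block x, y, so pinch along (1, 1). Origin: centre of the full square, on the underside
- block_dock: dark steel dock, fixed, yellow L on its floor: 102 x 102 mm outside, 92 x 92 mm inside, walls 15 mm high, top of floor 5 mm above the bench. A 40 x 40 mm key, 20 mm high, fills its +x +y inner corner, so the L fits one way only: block axes along dock axes, origins in line, 6 mm of play on each side. Origin: centre of its underside
- red_tray: red tray fixed to the bench, white floor inlay: 95 mm along its x by 150 mm along its y outside, open on top, walls 5 mm thick and 18 mm high, floor 5 mm thick (top of the floor 5 mm above the bench). Both red-capped jars fit side by side along y (at y = +35 and -35 mm). Origin at the centre of its underside
- green_tray: green tray fixed to the bench, white floor inlay: 95 mm along its x by 150 mm along its y outside, open on top, walls 5 mm thick and 18 mm high, floor 5 mm thick (top of the floor 5 mm above the bench). Both green-capped jars fit side by side along y (at y = +35 and -35 mm). Origin at the centre of its underside

How it is judged (in metres and radians):
At the end, for the whole second after the job is handed in: Jars upright (0.12 rad) on the floor of the tray of their cap colour, centre within 32 mm (x), 58 mm (y) of its centre; block in the dock within 10 mm, 0.25 rad of turn, underside below 10 mm, level (0.06 rad); blue jar and dish upright within 20 mm of their start; all released, at rest (x of red_jar_a in the frame of red_tray between -0.032 and 0.032 m and y of red_jar_a in the frame of red_tray between -0.058 and 0.058 m and z of each of red_jar_a, red_jar_b in the frame of red_tray below 0.012 m and angle between each of red_jar_a, red_jar_b, green_jar_a, green_jar_b, blue_jar, dish's own z axis and vertical below 0.12 rad and linear speed of each of red_jar_a, red_jar_b, green_jar_a, green_jar_b, tube_block below 0.02 m/s and x of red_jar_b in the frame of red_tray between -0.032 and 0.032 m and y of red_jar_b in the frame of red_tray between -0.058 and 0.058 m and x of green_jar_a in the frame of green_tray between -0.032 and 0.032 m and y of green_jar_a in the frame of green_tray between -0.058 and 0.058 m and z of each of green_jar_a, green_jar_b in the frame of green_tray below 0.012 m and x of green_jar_b in the frame of green_tray between -0.032 and 0.032 m and y of green_jar_b in the frame of green_tray between -0.058 and 0.058 m and x of tube_block in the frame of block_dock between -0.01 and 0.01 m and y of tube_block in the frame of block_dock between -0.01 and 0.01 m and z of tube_block in the frame of block_dock below 0.01 m and angle between tube_block's own z axis and vertical below 0.06 rad and angle between the x axis of tube_block and the x axis of block_dock, either way round below 0.25 rad and distance of each of blue_jar, dish from where it was at the start of the episode below 0.02 m); the robot touches nothing.
It fails at once if a jar or the tube block is tipped over (angle between any of red_jar_a, red_jar_b, green_jar_a, green_jar_b, blue_jar, tube_block's own z axis and vertical above 0.7 rad).
It fails at once if a jar or the tube block is dropped (falls freely faster than 0.7 m/s, some 25 mm) ((contact force between the fingers and red_jar_a below 0.05 N and linear speed of red_jar_a above 0.7 m/s) or (contact force between the fingers and red_jar_b below 0.05 N and linear speed of red_jar_b above 0.7 m/s) or (contact force between the fingers and green_jar_a below 0.05 N and linear speed of green_jar_a above 0.7 m/s) or (contact force between the fingers and green_jar_b below 0.05 N and linear speed of green_jar_b above 0.7 m/s) or (contact force between the fingers and tube_block below 0.05 N and linear speed of tube_block above 0.7 m/s)).
It fails at once if the blue-capped jar or the culture dish is moved by more than 20 mm (distance of any of blue_jar, dish from where it was at the start of the episode above 0.02 m).
It also fails if it takes over 112 s, if anything falls off the work surface, if the arm or the gripper's body presses on something with over 40 N, if the wrist force passes 120 N, or if a joint passes its speed limit or range.

## Working session

There is one attempt and no reset: what is moved stays moved. The work goes in short steps, Python scripts to look and compute and a shell command to move; the robot and the scene stay as the last step left them, time stands still between calls to the robot, and variables do not carry over. Pictures are saved under pics/ and viewed, and the job is handed in when it is done.

```bash
ls -a; mkdir -p pics; python3 - <<'E'
from rig import sensors, imaging, ctrl
import cv2,numpy as np
print(sensors.sense())
for n in("scene","top"):
    p,d=imaging.capture(n); cv2.imwrite(f"pics/{n}0.png",p[:,:,::-1]); np.savez(f"{n}0.npz",p=p,d=d)
    print(imaging.camera_params(n))
E
```

```text
.
..
pics
{'time_s': 0.0, 'joints': array([ 1.03560629e+00,  3.13461805e-01,  1.49843527e+00,  1.28269041e-05,
        1.33096509e+00, -2.23410822e-01]), 'dq': array([-0.00081017,  0.00038638, -0.00061124, -0.00101802,  0.0006683 ,
        0.00028807]), 'tau': array([-1.00570614e-03, -4.12273264e+01, -2.59740150e+01, -2.78732768e-04,
        4.23362508e-03, -2.76393291e-05]), 'eef_pos': array([160.93002755, 499.46742479, 230.72970813]), 'ee_rot': array([-2.40817192e-04,  1.55260458e-01,  9.87873366e-01, -5.87332236e-04]), 'force': array([1.381912  , 0.61446443, 0.00703884]), 'wrist_torque': array([0.00725736, 0.04182746, 0.03354427]), 'grip_width': 1.0002922713450162}
{'intrinsics': array([[506.02730301,   0.        , 283.00089726],
       [  0.        , 506.02730301, 208.73457237],
       [  0.        ,   0.        ,   1.        ]]), 'R': array([[ 0.77785548,  0.628317  ,  0.01259365],
       [ 0.52352758, -0.63678043, -0.56606497],
       [-0.34764885,  0.44690986, -0.82426443]]), 't': array([-451.51001132, -271.66728896, 1339.49234854])}
{'intrinsics': array([[402.12068951,   0.        , 276.34767191],
       [  0.        , 402.12068951, 213.25051076],
       [  0.        ,   0.        ,   1.        ]]), 'R': array([[ 0.01743634, -0.99973181,  0.01524055],
       [-0.98975958, -0.01941827, -0.14141752],
       [ 0.14167554, -0.01261868, -0.98983272]]), 't': array([ -3.99038582, 601.07841164, 771.18292782])}
```

View pics/top0.png

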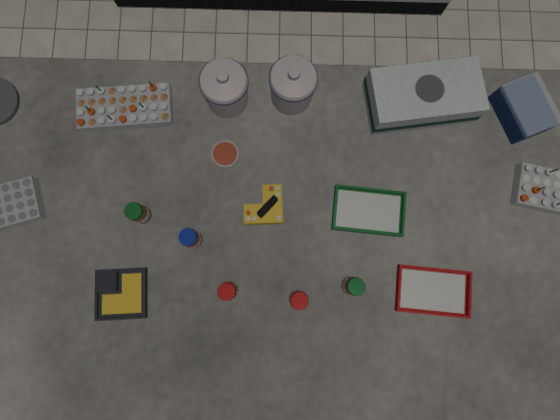

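View pics/scene0.png

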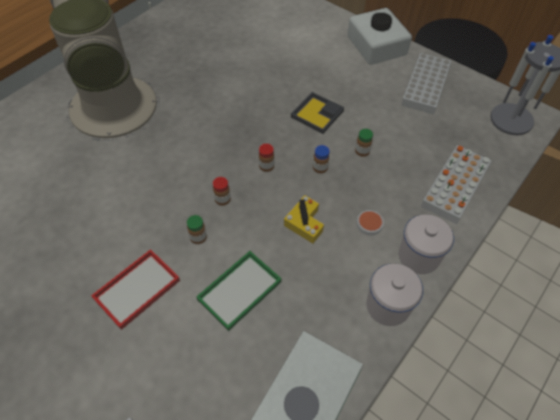

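```bash
cat > h.py <<'E'
import numpy as np,cv2
from rig import sensors, imaging, ctrl
def ray(n,u,v,z,cp=None):
    c=cp or imaging.camera_params(n);K=c["intrinsics"];R=c["R"];t=c["t"]
    d=R.T@np.array([(u-K[0,2])/K[0,0],(v-K[1,2])/K[1,1],1.]);o=-R.T@t
    return o+d*(z-o[2])/d[2]
def proj(n,X):
    c=imaging.camera_params(n);p=c["R"]@np.array(X)+c["t"];q=c["intrinsics"]@p;return q[:2]/q[2]
def blob(n,p,box,z,f):
    u0,v0,u1,v1=box;s=p[v0:v1,u0:u1].astype(int);m=f(s[...,0],s[...,1],s[...,2])
    k,l,st,ce=cv2.connectedComponentsWithStats(m.astype(np.uint8))
    i=1+np.argmax(st[1:,4]);u,v=ce[i]+[u0,v0]
    return (u,v,st[i,4]),ray(n,u,v,z)
red=lambda r,g,b:(r>g+60)&(r>b+60)
grn=lambda r,g,b:(g>r+25)&(g>b+20)
blu=lambda r,g,b:(b>r+40)&(b>g+40)
yel=lambda r,g,b:(r>b+90)&(g>b+80)
E
cat > m.py <<'E'
from h import *
P={n:np.load(n+"0.npz")["p"] for n in("top","scene")}
def both(name,f,z,tb,sb):
    for n,b in(("top",tb),("scene",sb)):
        px,X=blob(n,P[n],b,z,f);print(name,n,np.round(px,1),np.round(X,1))
both("redL",red,65,(212,276,242,305),(255,140,278,160))
both("redR",red,65,(286,286,314,312),(210,174,232,192))
both("grnL",grn,65,(120,200,150,225),(355,125,375,143))
both("grnR",grn,65,(343,274,370,298),(185,212,207,232))
both("blue",blu,65,(175,225,202,252),(310,142,332,160))
both("dish",lambda r,g,b:(r>g+40)&(r>b+40),15,(208,138,243,170),(355,208,388,235))
for n,f,z,b in(("gtray",grn,18,(325,180,412,240)),("rtray",red,18,(390,260,478,322))):
    u0,v0,u1,v1=b;s=P["top"][v0:v1,u0:u1].astype(int);m=f(s[...,0],s[...,1],s[...,2])
    ys,xs=np.nonzero(m);pts=np.array([ray("top",x+u0,y+v0,z)[:2] for x,y in zip(xs,ys)],np.float32)
    print(n,cv2.minAreaRect(pts))
p=P["top"]
cv2.imwrite("pics/crop0.png",cv2.resize(np.hstack([p[170:240,225:305],p[260:330,80:160]])[:,:,::-1],None,fx=5,fy=5,interpolation=cv2.INTER_CUBIC))
E
python3 m.py
```

```text
redL top [226.  291.3 248. ] [445.3 101.1  65. ]
redL scene [265.8 149.  120. ] [446.7 100.7  65. ]
redR top [299.1 300.4 247. ] [430.5 -39.   65. ]
redR scene [219.7 182.8 140. ] [431.7 -39.6  65. ]
grnL top [132.4 210.3 241. ] [598.1 289.6  65. ]
grnL scene [365.4 134.1 125. ] [599.5 287.9  65. ]
grnR top [356.1 286.1 245. ] [ 459.2 -148.4   65. ]
grnR scene [194.3 221.8 174. ] [ 460.8 -148.6   65. ]
blue top [187.  236.7 229. ] [548.4 180.3  65. ]
blue scene [321.8 150.6 111. ] [550.  179.7  65. ]
dish top [224.4 153.  406. ] [732.7 120.   15. ]
dish scene [370.  220.5 300. ] [731.9 120.6  15. ]
gtray ((615.4727172851562, -186.86236572265625), (150.48892211914062, 95.0465316772461), 84.94600677490234)
rtray ((450.9691162109375, -318.8305358886719), (149.8339080810547, 93.62615966796875), 85.2338638305664)
```

View pics/crop0.png

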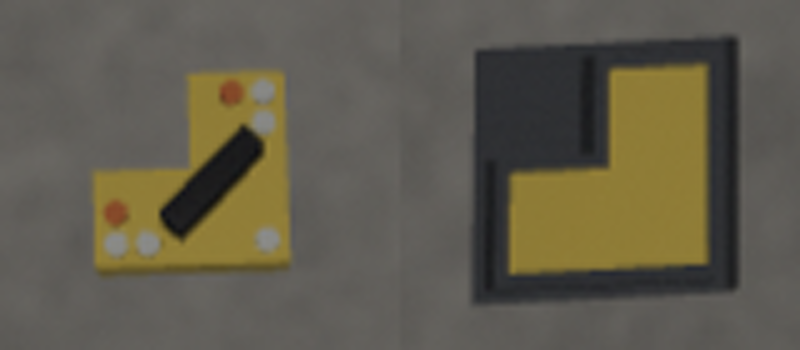

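```bash
cat > fitL.py <<'E'
from h import *
def fit(pix,loc,z):
    W=np.array([ray("top",u,v,z)[:2] for u,v in pix]);L=np.array(loc,float)
    a=W-W.mean(0);b=L-L.mean(0);th=np.arctan2((b[:,0]*a[:,1]-b[:,1]*a[:,0]).sum(),(a*b).sum())
    R=np.array([[np.cos(th),-np.sin(th)],[np.sin(th),np.cos(th)]]);t=W.mean(0)-R@L.mean(0)
    return t,th,np.linalg.norm(W-(L@R.T+t),axis=1),W
c=lambda P,x0,u0,v0:[((x-x0+.5)/5-.5+u0,(y+.5)/5-.5+v0) for x,y in P]
# order: local (40,0),(40,-40),(-40,-40),(-40,40),(0,40),(0,0)
loc=[(40,0),(40,-40),(-40,-40),(-40,40),(0,40),(0,0)]
if __name__=="__main__":
    print(fit(c([(188,74),(284,72),(289,263),(97,269),(93,170),(190,168)],0,225,170),loc,30)[:3])
    print(fit(c([(610,68),(709,63),(709,263),(509,274),(509,172),(609,168)],400,80,260),loc,5)[:3])
    print(fit(c([(476,50),(737,37),(737,290),(474,304)],400,80,260),[(51,51),(51,-51),(-51,-51),(-51,51)],15)[:3])
    p=np.load("top0.npz")["p"];
    for b,z in(((235,175,295,230),30),((95,265,155,325),5)):
        u0,v0,u1,v1=b;s=p[v0:v1,u0:u1].astype(int);m=yel(s[...,0],s[...,1],s[...,2]).astype(np.uint8)
        cs,_=cv2.findContours(m,0,1);k=max(cs,key=cv2.contourArea)
        W=np.array([ray("top",x+u0,y+v0,z)[:2] for x,y in k[:,0]],np.float32);print(cv2.minAreaRect(W))
    f=c([(245,128),(263,150),(183,238),(162,214)],0,225,170)
    print(np.array([ray("top",u,v,60)[:2] for u,v in f]))
E
python3 fitL.py
```

```text
(array([622.88857355,  35.5563515 ]), np.float64(0.04625598431529383), array([0.04706132, 0.24439854, 0.53731607, 0.98914343, 0.59102699,
       0.39094821]))
(array([435.00177982, 321.04755234]), np.float64(0.06639014577629719), array([0.37837322, 0.77971169, 0.58013587, 0.63261945, 0.81664387,
       0.23771027]))
(array([434.93687833, 318.67429246]), np.float64(0.06768557770894026), array([1.98363977, 1.9847833 , 1.50387054, 1.48483427]))Traceback (most recent call last):
  File "fitL.py", line 17, in <module>
    cs,_=cv2.findContours(m,0,1);k=max(cs,key=cv2.contourArea)
                                   ~~~^^^^^^^^^^^^^^^^^^^^^^^^
ValueError: max() iterable argument is empty
```

```bash
python3 -m creep '[{"grip":66,"linear":[0,0,0],"rot":[0,0,-0.104]},{"grip":66,"linear":[0,0,0],"rot":[0,0,-0.104]},{"grip":66,"linear":[0,0,0],"rot":[0,0,-0.104]},{"grip":66,"linear":[-30,-15,6],"rot":[0,0,0]},{"grip":66,"linear":[-30,-15,6],"rot":[0,0,0]},{"grip":66,"linear":[-30,-15,6],"rot":[0,0,0]},{"grip":66,"linear":[-30,-15,6],"rot":[0,0,0]},{"grip":66,"linear":[-30,-15,6],"rot":[0,0,0]},{"grip":66,"linear":[-30,-15,6],"rot":[0,0,0]},{"grip":66,"linear":[-30,-15,6],"rot":[0,0,0]},{"grip":66,"linear":[-30,-15,6],"rot":[0,0,0]},{"grip":66,"linear":[0,0,0],"rot":[0,0,0]}]' 30; cat > st.py <<'E'
from h import *
import sys
from scipy.spatial.transform import Rotation as Ro
s=sensors.sense();q=s["ee_rot"];R=Ro.from_quat([q[1],q[2],q[3],q[0]]).as_matrix()
print("t",round(s["time_s"],2),"p",s["eef_pos"].round(1),"phi",np.degrees(np.arctan2(R[1,1],R[0,1])).round(2),"z",R[:,2].round(3),"F",s["force"].round(1),"w",round(s["grip_width"]*85.4,1),"q",s["joints"].round(2))
if len(sys.argv)>3: print("tool shift",(R.T@(np.array(list(map(float,sys.argv[1:4])))-s["eef_pos"])).round(1))
E
python3 st.py 599 289 140
```

```text
time_s: 1.1
eef_pos: [404.9, 376.8, 181.5]
ee_rot: [-0.0, 0.002, 1.0, -0.001]
force: [-0.8, 0.5, -0.0]
grip_width: 0.769
t 1.1 p [404.9 376.8 181.5] phi 89.75 z [-0.001 -0.002 -1.   ] F [-0.8  0.5 -0. ] w 65.6 q [ 0.54  0.42  1.48 -0.    1.24 -1.03]
tool shift [-194.5  -86.8   41.5]
```

```bash
python3 -m creep '[{"grip":66,"linear":[-28,-12,6],"rot":[0,0,0]},{"grip":66,"linear":[-28,-12,6],"rot":[0,0,0]},{"grip":66,"linear":[-28,-13,6],"rot":[0,0,0]},{"grip":66,"linear":[-28,-13,6],"rot":[0,0,0]},{"grip":66,"linear":[-28,-12,6],"rot":[0,0,0]},{"grip":66,"linear":[-28,-13,6],"rot":[0,0,0]},{"grip":66,"linear":[-26,-12,5],"rot":[0,0,0]},{"grip":66,"linear":[0,0,0],"rot":[0,0,0]},{"grip":66,"linear":[0,0,0],"rot":[0,0,0]}]'; python3 st.py 599 289 16
```

```text
time_s: 1.85
eef_pos: [595.4, 292.1, 141.1]
ee_rot: [-0.001, 0.001, 1.0, -0.0]
force: [-1.7, 1.3, 0.5]
grip_width: 0.772
t 1.85 p [595.4 292.1 141.1] phi 89.92 z [-0.002 -0.    -1.   ] F [-1.7  1.3  0.5] w 65.9 q [ 0.28  0.69  1.15  0.    1.31 -1.29]
tool shift [ -3.8  -3.  125.1]
```

```bash
python3 -m creep '[{"grip":66,"linear":[-4,-3,25],"rot":[0,0,0]},{"grip":66,"linear":[0,0,25],"rot":[0,0,0]},{"grip":66,"linear":[0,0,25],"rot":[0,0,0]},{"grip":66,"linear":[0,0,25],"rot":[0,0,0]},{"grip":66,"linear":[0,0,15],"rot":[0,0,0]},{"grip":66,"linear":[0,0,10],"rot":[0,0,0]},{"grip":66,"linear":[0,0,0],"rot":[0,0,0]},{"grip":66,"linear":[0,0,0],"rot":[0,0,0]}]'; python3 st.py 599 289 16;python3 - <<'E'
from h import *
p,d=imaging.capture("wrist");cv2.imwrite("pics/w1.png",p[:,:,::-1])
p,d=imaging.capture("scene");cv2.imwrite("pics/s1.png",p[:,:,::-1])
E
```

```text
time_s: 2.52
eef_pos: [598.9, 290.4, 18.0]
ee_rot: [0.0, -0.0, 1.0, 0.0]
force: [0.3, 0.6, 0.2]
grip_width: 0.772
t 2.52 p [598.9 290.4  18. ] phi 90.05 z [ 0.  0. -1.] F [0.3 0.6 0.2] w 65.9 q [ 0.28  0.83  1.24  0.    1.07 -1.3 ]
tool shift [-0.1 -1.4  2. ]
```

View pics/w1.png

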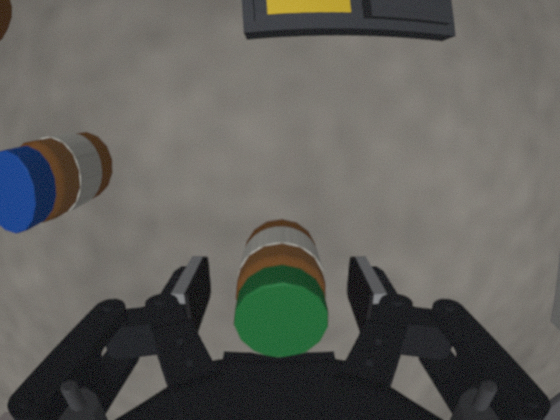

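View pics/s1.png

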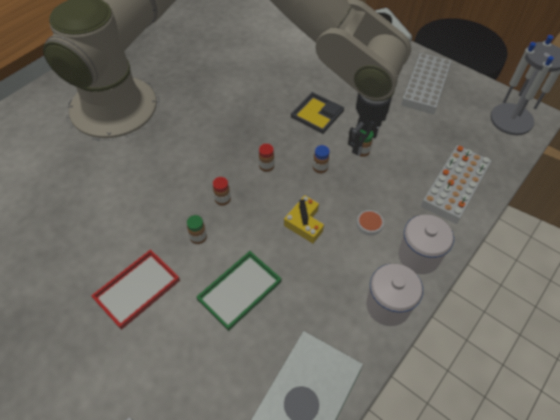

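The wrist view shows the green jar centred between the pads: jar at column 281, pads at 205 and 355. Closing now.

```bash
python3 -m creep '[{"grip":50,"linear":[0,0,0],"rot":[0,0,0]},{"grip":40,"linear":[0,0,0],"rot":[0,0,0]},{"grip":30,"linear":[0,0,0],"rot":[0,0,0]},{"grip":30,"linear":[0,0,0],"rot":[0,0,0]},{"grip":30,"linear":[0,0,0],"rot":[0,0,0]},{"grip":30,"linear":[0,0,0],"rot":[0,0,0]}]' 40; python3 st.py 599 289 16
```

```text
time_s: 3.12
eef_pos: [599.6, 290.0, 18.4]
ee_rot: [0.001, -0.0, 1.0, 0.0]
force: [-1.0, -0.6, 5.4]
grip_width: 0.427
t 3.12 p [599.6 290.   18.4] phi 90.01 z [ 0.001  0.    -1.   ] F [-1.  -0.6  5.4] w 36.5 q [ 0.27  0.83  1.24  0.    1.07 -1.3 ]
tool shift [ 0.6 -1.   2.4]
```

```bash
python3 -m creep '[{"grip":30,"linear":[0,0,-6],"rot":[0,0,0]},{"grip":30,"linear":[0,0,-16],"rot":[0,0,0]},{"grip":30,"linear":[0,0,-26],"rot":[0,0,0]},{"grip":30,"linear":[0,0,-30],"rot":[0,0,0]},{"grip":30,"linear":[0,0,-30],"rot":[0,0,0]},{"grip":30,"linear":[0,-10,-12],"rot":[0,0,0]},{"grip":30,"linear":[0,-20,0],"rot":[0,0,0]},{"grip":30,"linear":[0,-28,0],"rot":[0,0,0]},{"grip":30,"linear":[-2,-32,0],"rot":[0,0,0]},{"grip":30,"linear":[-2,-32,0],"rot":[0,0,0]},{"grip":30,"linear":[-2,-32,0],"rot":[0,0,0]},{"grip":30,"linear":[-2,-32,0],"rot":[0,0,0]}]'; python3 st.py 619 -147 140
```

```text
time_s: 4.12
eef_pos: [606.5, 101.7, 136.6]
ee_rot: [-0.001, -0.0, 1.0, -0.0]
force: [-0.1, -0.8, -0.6]
grip_width: 0.43
t 4.12 p [606.5 101.7 136.6] phi 90.01 z [-0.001 -0.    -1.   ] F [-0.1 -0.8 -0.6] w 36.7 q [-0.02  0.59  1.33 -0.    1.22 -1.59]
tool shift [ -12.5 -248.7   -3.4]
```

```bash
python3 -m creep '[{"grip":30,"linear":[-2,-32,0],"rot":[0,0,0]},{"grip":30,"linear":[-2,-32,0],"rot":[0,0,0]},{"grip":30,"linear":[-2,-32,0],"rot":[0,0,0]},{"grip":30,"linear":[-2,-32,0],"rot":[0,0,0]},{"grip":30,"linear":[-2,-32,0],"rot":[0,0,0]},{"grip":30,"linear":[-2,-32,0],"rot":[0,0,0]},{"grip":30,"linear":[0,-28,0],"rot":[0,0,0]},{"grip":30,"linear":[0,-16,0],"rot":[0,0,0]},{"grip":30,"linear":[0,-6,0],"rot":[0,0,0]},{"grip":30,"linear":[0,0,0],"rot":[0,0,0]},{"grip":30,"linear":[0,0,0],"rot":[0,0,0]}]'; python3 st.py 619 -147 140;python3 - <<'E'
from h import *
p,d=imaging.capture("scene");cv2.imwrite("pics/s2.png",p[:,:,::-1])
E
```

```text
time_s: 5.03
eef_pos: [619.1, -137.1, 137.1]
ee_rot: [-0.0, -0.0, 1.0, 0.0]
force: [0.2, -0.0, -1.1]
grip_width: 0.429
t 5.03 p [ 619.1 -137.1  137.1] phi 90.04 z [-0.001  0.001 -1.   ] F [ 0.2 -0.  -1.1] w 36.7 q [-0.4   0.63  1.26  0.    1.25 -1.97]
tool shift [ 0.1 -9.9 -2.9]
```

View pics/s2.png

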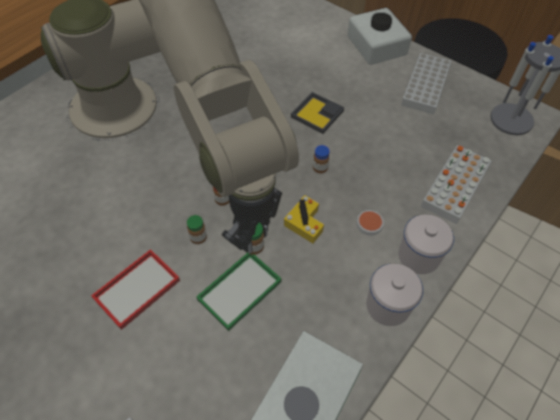

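```bash
python3 -m creep '[{"grip":30,"linear":[0,-4,10],"rot":[0,0,0]},{"grip":30,"linear":[0,-6,20],"rot":[0,0,0]},{"grip":30,"linear":[0,0,25],"rot":[0,0,0]},{"grip":30,"linear":[0,0,25],"rot":[0,0,0]},{"grip":30,"linear":[0,0,14],"rot":[0,0,0]},{"grip":30,"linear":[0,0,8],"rot":[0,0,0]},{"grip":30,"linear":[0,0,3],"rot":[0,0,0]},{"grip":30,"linear":[0,0,0],"rot":[0,0,0]},{"grip":30,"linear":[0,0,0],"rot":[0,0,0]}]'; python3 st.py 619 -147 23.4
```

```text
time_s: 5.83
eef_pos: [619.8, -148.1, 33.2]
ee_rot: [0.001, -0.0, 1.0, -0.0]
force: [0.6, -0.2, 0.3]
grip_width: 0.431
t 5.83 p [ 619.8 -148.1   33.2] phi 90.04 z [ 0.001 -0.001 -1.   ] F [ 0.6 -0.2  0.3] w 36.8 q [-0.42  0.76  1.34 -0.    1.05 -1.99]
tool shift [0.8 1.2 9.8]
```

```bash
python3 -m creep '[{"grip":30,"linear":[0,0,4],"rot":[0,0,0]},{"grip":30,"linear":[0,0,3],"rot":[0,0,0]},{"grip":30,"linear":[0,0,2],"rot":[0,0,0]},{"grip":30,"linear":[0,0,0.7],"rot":[0,0,0]},{"grip":30,"linear":[0,0,0],"rot":[0,0,0]},{"grip":30,"linear":[0,0,0],"rot":[0,0,0]}]'; python3 st.py 619 -147 23.4
```

```text
time_s: 6.33
eef_pos: [619.4, -148.3, 23.4]
ee_rot: [0.0, -0.0, 1.0, -0.0]
force: [-1.8, 1.2, 4.7]
grip_width: 0.426
t 6.33 p [ 619.4 -148.3   23.4] phi 90.01 z [ 0.001 -0.    -1.   ] F [-1.8  1.2  4.7] w 36.4 q [-0.42  0.77  1.34 -0.    1.03 -1.99]
tool shift [0.4 1.3 0. ]
```

```bash
python3 -m creep '[{"grip":42,"linear":[0,0,0],"rot":[0,0,0]},{"grip":50,"linear":[0,0,0],"rot":[0,0,0]},{"grip":62,"linear":[0,0,0],"rot":[0,0,0]},{"grip":62,"linear":[0,0,0],"rot":[0,0,0]},{"grip":62,"linear":[0,0,-10],"rot":[0,0,0]},{"grip":62,"linear":[0,0,-25],"rot":[0,0,0]},{"grip":62,"linear":[0,0,-30],"rot":[0,0,0]},{"grip":62,"linear":[0,0,-35],"rot":[0,0,0]},{"grip":62,"linear":[30,0,-10],"rot":[0,0,0]},{"grip":66,"linear":[35,0,0],"rot":[0,0,0]},{"grip":66,"linear":[35,0,0],"rot":[0,0,0]},{"grip":66,"linear":[35,0,0],"rot":[0,0,0]}]'; python3 st.py 460 -148.5 100;python3 - <<'E'
from h import *
p,d=imaging.capture("scene");cv2.imwrite("pics/s3.png",p[:,:,::-1])
E
```

```text
time_s: 7.33
eef_pos: [482.7, -148.0, 133.4]
ee_rot: [0.0, -0.0, 1.0, -0.0]
force: [-0.0, -0.2, 0.2]
grip_width: 0.773
t 7.33 p [ 482.7 -148.   133.4] phi 90.03 z [ 0.001 -0.001 -1.   ] F [-0.  -0.2  0.2] w 66.0 q [-0.53  0.37  1.69 -0.    1.08 -2.1 ]
tool shift [22.7 -0.5 33.3]
```

View pics/s3.png

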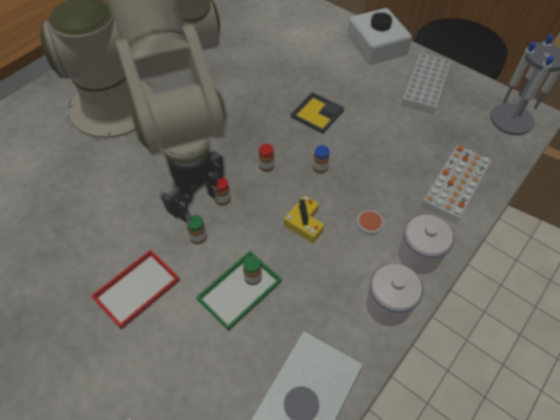

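The first green jar stands in the green tray, cap at about (252,262) in the scene view. Next is the right green jar.

```bash
python3 -m creep '[{"grip":66,"linear":[15,0,5],"rot":[0,0,0]},{"grip":66,"linear":[8,0,15],"rot":[0,0,0]},{"grip":66,"linear":[0,0,25],"rot":[0,0,0]},{"grip":66,"linear":[0,0,25],"rot":[0,0,0]},{"grip":66,"linear":[0,0,22],"rot":[0,0,0]},{"grip":66,"linear":[0,0,15],"rot":[0,0,0]},{"grip":66,"linear":[0,0,6],"rot":[0,0,0]},{"grip":66,"linear":[0,0,0],"rot":[0,0,0]},{"grip":66,"linear":[0,0,0],"rot":[0,0,0]}]'; python3 st.py 460 -148.5 18;python3 - <<'E'
from h import *
p,d=imaging.capture("wrist");cv2.imwrite("pics/w2.png",p[:,:,::-1])
E
```

```text
time_s: 8.13
eef_pos: [461.7, -148.5, 20.4]
ee_rot: [0.0, -0.0, 1.0, -0.0]
force: [-0.1, -0.4, 0.0]
grip_width: 0.774
t 8.13 p [ 461.7 -148.5   20.4] phi 90.02 z [ 0.001 -0.001 -1.   ] F [-0.1 -0.4  0. ] w 66.1 q [-0.55  0.51  1.84 -0.    0.79 -2.12]
tool shift [1.7 0.  2.4]
```

View pics/w2.png

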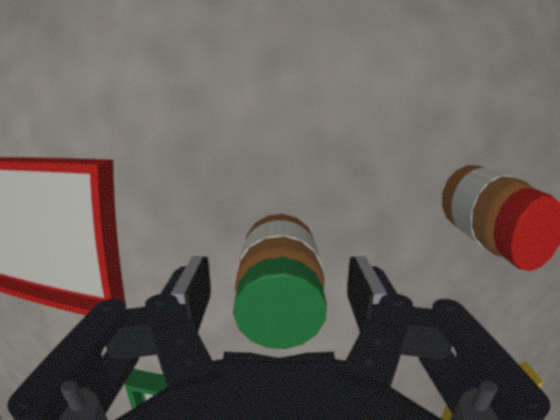

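The jar is centred (columns 235–327). Correct by 2 mm, grip and lift.

```bash
python3 -m creep '[{"grip":50,"linear":[1.5,0,2],"rot":[0,0,0]},{"grip":40,"linear":[0,0,0],"rot":[0,0,0]},{"grip":30,"linear":[0,0,0],"rot":[0,0,0]},{"grip":30,"linear":[0,0,0],"rot":[0,0,0]},{"grip":30,"linear":[0,0,0],"rot":[0,0,0]},{"grip":30,"linear":[0,0,0],"rot":[0,0,0]}]' 40; python3 st.py; python3 -m creep '[{"grip":30,"linear":[0,0,-6],"rot":[0,0,0]},{"grip":30,"linear":[0,0,-16],"rot":[0,0,0]},{"grip":30,"linear":[0,0,-26],"rot":[0,0,0]},{"grip":30,"linear":[0,0,-30],"rot":[0,0,0]},{"grip":30,"linear":[0,0,-30],"rot":[0,0,0]},{"grip":30,"linear":[-8,-4,-12],"rot":[0,0,0]},{"grip":30,"linear":[-20,-10,0],"rot":[0,0,0]},{"grip":30,"linear":[-26,-14,0],"rot":[0,0,0]},{"grip":30,"linear":[-30,-16,0],"rot":[0,0,0]},{"grip":30,"linear":[-30,-16,0],"rot":[0,0,0]},{"grip":30,"linear":[-20,-12,0],"rot":[0,0,0]},{"grip":30,"linear":[-10,-5,0],"rot":[0,0,0]}]'; python3 st.py 612 -226.7 23.4
```

```text
time_s: 8.68
eef_pos: [459.9, -148.4, 18.3]
ee_rot: [0.0, -0.0, 1.0, -0.0]
force: [-2.1, 1.0, 6.3]
grip_width: 0.428
t 8.68 p [ 459.9 -148.4   18.3] phi 90.02 z [ 0.001 -0.    -1.   ] F [-2.1  1.   6.3] w 36.6 q [-0.56  0.52  1.84 -0.    0.78 -2.13]
time_s: 9.68
eef_pos: [605.3, -226.6, 137.4]
ee_rot: [0.0, 0.0, 1.0, -0.0]
force: [-0.3, 0.4, -1.2]
grip_width: 0.431
t 9.68 p [ 605.3 -226.6  137.4] phi 89.98 z [ 0.001 -0.    -1.   ] F [-0.3  0.4 -1.2] w 36.8 q [-0.54  0.66  1.22 -0.    1.27 -2.11]
tool shift [-6.60e+00 -1.00e-01  1.14e+02]
```

```bash
python3 -m creep '[{"grip":30,"linear":[-4,0,6],"rot":[0,0,0]},{"grip":30,"linear":[-2.5,0,18],"rot":[0,0,0]},{"grip":30,"linear":[0,0,25],"rot":[0,0,0]},{"grip":30,"linear":[0,0,25],"rot":[0,0,0]},{"grip":30,"linear":[0,0,18],"rot":[0,0,0]},{"grip":30,"linear":[0,0,10],"rot":[0,0,0]},{"grip":30,"linear":[0,0,3],"rot":[0,0,0]},{"grip":30,"linear":[0,0,0],"rot":[0,0,0]},{"grip":30,"linear":[0,0,0],"rot":[0,0,0]}]'; python3 st.py 612 -226.7 23.2
```

```text
time_s: 10.43
eef_pos: [610.7, -225.4, 33.9]
ee_rot: [0.001, -0.0, 1.0, -0.0]
force: [-0.0, -0.5, -1.4]
grip_width: 0.43
t 10.43 p [ 610.7 -225.4   33.9] phi 90.01 z [ 0.002 -0.001 -1.   ] F [-0.  -0.5 -1.4] w 36.7 q [-0.53  0.78  1.29  0.    1.07 -2.1 ]
tool shift [-1.3 -1.3 10.7]
```

```bash
python3 -m creep '[{"grip":30,"linear":[-1,-1,4],"rot":[0,0,0]},{"grip":30,"linear":[0,0,3],"rot":[0,0,0]},{"grip":30,"linear":[0,0,2],"rot":[0,0,0]},{"grip":30,"linear":[0,0,1.3],"rot":[0,0,0]},{"grip":30,"linear":[0,0,0],"rot":[0,0,0]},{"grip":30,"linear":[0,0,0],"rot":[0,0,0]}]'; python3 st.py 612 -226.7 23.2
```

```text
time_s: 10.93
eef_pos: [611.4, -226.3, 23.4]
ee_rot: [0.0, -0.0, 1.0, -0.0]
force: [-2.5, 1.6, 6.9]
grip_width: 0.429
t 10.93 p [ 611.4 -226.3   23.4] phi 90.02 z [ 0. -0. -1.] F [-2.5  1.6  6.9] w 36.7 q [-0.53  0.8   1.29 -0.    1.06 -2.1 ]
tool shift [-0.6 -0.4  0.2]
```

```bash
python3 -m creep '[{"grip":42,"linear":[0,0,0],"rot":[0,0,0]},{"grip":50,"linear":[0,0,0],"rot":[0,0,0]},{"grip":60,"linear":[0,0,0],"rot":[0,0,0]},{"grip":60,"linear":[0,0,0],"rot":[0,0,0]},{"grip":60,"linear":[0,0,-10],"rot":[0,0,0]},{"grip":60,"linear":[0,0,-25],"rot":[0,0,0]},{"grip":60,"linear":[0,0,-30],"rot":[0,0,0]},{"grip":60,"linear":[0,0,-35],"rot":[0,0,0]},{"grip":60,"linear":[15,15,-10],"rot":[0,0,0]},{"grip":66,"linear":[25,26,0],"rot":[0,0,0]},{"grip":66,"linear":[26,28,0],"rot":[0,0,0]},{"grip":66,"linear":[26,28,0],"rot":[0,0,0]}]'; python3 st.py;python3 -m creep '[{"grip":66,"linear":[26,28,0],"rot":[0,0,0]},{"grip":66,"linear":[26,26,0],"rot":[0,0,0]},{"grip":66,"linear":[22,22,0],"rot":[0,0,0]},{"grip":66,"linear":[10,10,0],"rot":[0,0,0]},{"grip":66,"linear":[0,0,0],"rot":[0,0,0]}]';python3 st.py 431 -39.3 18;python3 - <<'E'
from h import *
p,d=imaging.capture("wrist");cv2.imwrite("pics/w3.png",p[:,:,::-1])
E
```

```text
time_s: 11.93
eef_pos: [517.9, -128.3, 133.0]
ee_rot: [0.0, 0.0, 1.0, -0.0]
force: [0.5, -0.4, -0.4]
grip_width: 0.771
t 11.93 p [ 517.9 -128.3  133. ] phi 89.98 z [ 0.001 -0.    -1.   ] F [ 0.5 -0.4 -0.4] w 65.9 q [-0.46  0.43  1.61  0.    1.11 -2.03]
time_s: 12.35
eef_pos: [433.6, -41.5, 133.1]
ee_rot: [0.0, -0.001, 1.0, 0.0]
force: [1.0, -1.0, -0.3]
grip_width: 0.778
t 12.35 p [433.6 -41.5 133.1] phi 90.12 z [ 0.  0. -1.] F [ 1.  -1.  -0.3] w 66.4 q [-0.37  0.23  1.89  0.    1.02 -1.94]
tool shift [  2.6   2.2 115.1]
```

View pics/w3.png

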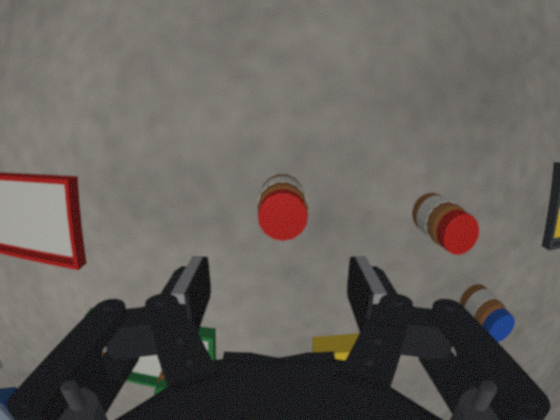

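The red jar (cap at (283,214)) is straight below, between the pads. Descend and grip.

```bash
python3 -m creep '[{"grip":66,"linear":[1,1,15],"rot":[0,0,0]},{"grip":66,"linear":[1,0,25],"rot":[0,0,0]},{"grip":66,"linear":[0,0,25],"rot":[0,0,0]},{"grip":66,"linear":[0,0,24],"rot":[0,0,0]},{"grip":66,"linear":[0,0,16],"rot":[0,0,0]},{"grip":66,"linear":[0,0,9],"rot":[0,0,0]},{"grip":66,"linear":[0,0,0],"rot":[0,0,0]},{"grip":66,"linear":[0,0,0],"rot":[0,0,0]}]'; python3 st.py 431 -39.3 18
```

```text
time_s: 13.07
eef_pos: [433.9, -42.8, 18.7]
ee_rot: [0.0, 0.0, 1.0, -0.0]
force: [0.3, -0.5, -0.5]
grip_width: 0.78
t 13.07 p [433.9 -42.8  18.7] phi 89.99 z [ 0.001 -0.    -1.   ] F [ 0.3 -0.5 -0.5] w 66.6 q [-0.37  0.44  1.98 -0.    0.72 -1.94]
tool shift [2.9 3.5 0.7]
```

```bash
python3 -m creep '[{"grip":66,"linear":[2.9,3.5,0.5],"rot":[0,0,0]},{"grip":66,"linear":[0,0,0],"rot":[0,0,0]},{"grip":50,"linear":[0,0,0],"rot":[0,0,0]},{"grip":40,"linear":[0,0,0],"rot":[0,0,0]},{"grip":30,"linear":[0,0,0],"rot":[0,0,0]},{"grip":30,"linear":[0,0,0],"rot":[0,0,0]},{"grip":30,"linear":[0,0,0],"rot":[0,0,0]},{"grip":30,"linear":[0,0,0],"rot":[0,0,0]}]' 40; python3 st.py 454.3 -278.9 140
```

```text
time_s: 13.73
eef_pos: [430.6, -38.8, 18.5]
ee_rot: [0.0, -0.0, 1.0, -0.0]
force: [-2.6, 1.6, 8.2]
grip_width: 0.427
t 13.73 p [430.6 -38.8  18.5] phi 90.01 z [ 0.001 -0.    -1.   ] F [-2.6  1.6  8.2] w 36.5 q [-0.36  0.43  1.99  0.    0.71 -1.93]
tool shift [ -23.7 -240.1 -121.4]
```

```bash
python3 -m creep '[{"grip":30,"linear":[0,0,-6],"rot":[0,0,0]},{"grip":30,"linear":[0,0,-16],"rot":[0,0,0]},{"grip":30,"linear":[0,0,-26],"rot":[0,0,0]},{"grip":30,"linear":[0,0,-30],"rot":[0,0,0]},{"grip":30,"linear":[0,-6,-30],"rot":[0,0,0]},{"grip":30,"linear":[-2,-16,-12],"rot":[0,0,0]},{"grip":30,"linear":[-2,-26,0],"rot":[0,0,0]},{"grip":30,"linear":[-2,-32,0],"rot":[0,0,0]},{"grip":30,"linear":[-2,-32,0],"rot":[0,0,0]},{"grip":30,"linear":[-2,-32,0],"rot":[0,0,0]},{"grip":30,"linear":[-2,-32,0],"rot":[0,0,0]},{"grip":30,"linear":[-2,-32,0],"rot":[0,0,0]}]'; python3 -m creep '[{"grip":30,"linear":[-3,-32,0],"rot":[0,0,0]},{"grip":30,"linear":[0,-32,0],"rot":[0,0,0]},{"grip":30,"linear":[0,-26,0],"rot":[0,0,0]},{"grip":30,"linear":[0,-15,0],"rot":[0,0,0]},{"grip":30,"linear":[0,-6,0],"rot":[0,0,0]},{"grip":30,"linear":[0,0,0],"rot":[0,0,0]},{"grip":30,"linear":[0,0,0],"rot":[0,0,0]}]';python3 st.py 447.7 -358.7 23.5
```

```text
time_s: 14.73
eef_pos: [444.0, -248.3, 138.1]
ee_rot: [-0.0, -0.0, 1.0, 0.0]
force: [0.6, -0.9, -1.7]
grip_width: 0.428
time_s: 15.32
eef_pos: [447.3, -356.9, 137.7]
ee_rot: [-0.0, -0.0, 1.0, 0.0]
force: [0.6, -0.2, -2.0]
grip_width: 0.431
t 15.32 p [ 447.3 -356.9  137.7] phi 90.02 z [-0.     0.001 -1.   ] F [ 0.6 -0.2 -2. ] w 36.8 q [-0.88  0.5   1.48  0.    1.16 -2.45]
tool shift [ -0.5  -1.9 114.2]
```

```bash
python3 -m creep '[{"grip":30,"linear":[0,-1.5,6],"rot":[0,0,0]},{"grip":30,"linear":[0,0,18],"rot":[0,0,0]},{"grip":30,"linear":[0,0,25],"rot":[0,0,0]},{"grip":30,"linear":[0,0,25],"rot":[0,0,0]},{"grip":30,"linear":[0,0,18],"rot":[0,0,0]},{"grip":30,"linear":[0,0,10],"rot":[0,0,0]},{"grip":30,"linear":[0,0,3],"rot":[0,0,0]},{"grip":30,"linear":[0,0,0],"rot":[0,0,0]},{"grip":30,"linear":[0,0,0],"rot":[0,0,0]}]'; python3 st.py 447.7 -358.7 23.5
```

```text
time_s: 16.07
eef_pos: [447.8, -359.5, 33.8]
ee_rot: [0.001, -0.0, 1.0, -0.001]
force: [-0.3, 0.0, -1.7]
grip_width: 0.427
t 16.07 p [ 447.8 -359.5   33.8] phi 90.03 z [ 0.001 -0.001 -1.   ] F [-0.3  0.  -1.7] w 36.5 q [-0.88  0.64  1.55 -0.    0.94 -2.45]
tool shift [ 0.1  0.8 10.3]
```

```bash
python3 -m creep '[{"grip":30,"linear":[0,0,4],"rot":[0,0,0]},{"grip":30,"linear":[0,0,3],"rot":[0,0,0]},{"grip":30,"linear":[0,0,2],"rot":[0,0,0]},{"grip":30,"linear":[0,0,1.2],"rot":[0,0,0]},{"grip":30,"linear":[0,0,0],"rot":[0,0,0]},{"grip":30,"linear":[0,0,0],"rot":[0,0,0]}]'; python3 st.py 447.7 -358.7 23.5
```

```text
time_s: 16.57
eef_pos: [447.4, -359.4, 23.6]
ee_rot: [0.0, -0.0, 1.0, -0.0]
force: [-2.7, 2.6, 6.2]
grip_width: 0.427
t 16.57 p [ 447.4 -359.4   23.6] phi 90.02 z [ 0. -0. -1.] F [-2.7  2.6  6.2] w 36.5 q [-0.88  0.66  1.56 -0.    0.93 -2.45]
tool shift [-0.3  0.7  0.1]
```

```bash
python3 -m creep '[{"grip":42,"linear":[0,0,0],"rot":[0,0,0]},{"grip":50,"linear":[0,0,0],"rot":[0,0,0]},{"grip":60,"linear":[0,0,0],"rot":[0,0,0]},{"grip":60,"linear":[0,0,0],"rot":[0,0,0]},{"grip":60,"linear":[0,0,-10],"rot":[0,0,0]},{"grip":60,"linear":[0,0,-25],"rot":[0,0,0]},{"grip":60,"linear":[0,0,-30],"rot":[0,0,0]},{"grip":60,"linear":[0,0,-35],"rot":[0,0,0]},{"grip":60,"linear":[0,20,-10],"rot":[0,0,0]},{"grip":66,"linear":[0,32,0],"rot":[0,0,0]},{"grip":66,"linear":[0,36,0],"rot":[0,0,0]},{"grip":66,"linear":[0,36,0],"rot":[0,0,0]}]'; python3 -m creep '[{"grip":66,"linear":[0,36,0],"rot":[0,0,0]},{"grip":66,"linear":[0,36,0],"rot":[0,0,0]},{"grip":66,"linear":[0,36,0],"rot":[0,0,0]},{"grip":66,"linear":[0,36,0],"rot":[0,0,0]},{"grip":66,"linear":[0,36,0],"rot":[0,0,0]},{"grip":66,"linear":[0,36,0],"rot":[0,0,0]},{"grip":66,"linear":[0,36,0],"rot":[0,0,0]},{"grip":66,"linear":[0,36,0],"rot":[0,0,0]},{"grip":66,"linear":[0,30,0],"rot":[0,0,0]},{"grip":66,"linear":[0,18,0],"rot":[0,0,0]},{"grip":66,"linear":[0,0,0],"rot":[0,0,0]},{"grip":66,"linear":[0,0,0],"rot":[0,0,0]}]';python3 st.py 446 101 18;python3 - <<'E'
from h import *
p,d=imaging.capture("scene");cv2.imwrite("pics/s4.png",p[:,:,::-1])
E
```

```text
time_s: 17.57
eef_pos: [447.1, -234.1, 133.5]
ee_rot: [0.0, 0.0, 1.0, -0.0]
force: [-0.3, 0.9, -0.3]
grip_width: 0.774
time_s: 18.57
eef_pos: [447.3, 101.1, 133.1]
ee_rot: [0.0, -0.001, 1.0, -0.0]
force: [0.7, -0.5, -0.3]
grip_width: 0.774
t 18.57 p [447.3 101.1 133.1] phi 90.12 z [ 0.001 -0.    -1.   ] F [ 0.7 -0.5 -0.3] w 66.1 q [-0.03  0.28  1.82 -0.    1.04 -1.61]
tool shift [ 1.400e+00 -1.000e-01  1.151e+02]
```

View pics/s4.png

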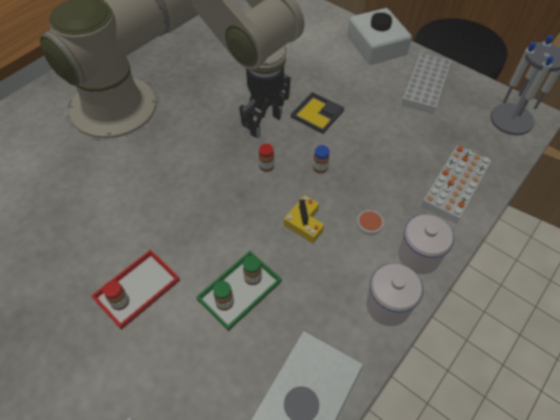

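Both green jars stand in the green tray, at (252,268) and (223,295). One red jar is in the red tray at (115,293). Now the last red jar.

```bash
python3 -m creep '[{"grip":66,"linear":[1,0,15],"rot":[0,0,0]},{"grip":66,"linear":[0,0,25],"rot":[0,0,0]},{"grip":66,"linear":[0,0,25],"rot":[0,0,0]},{"grip":66,"linear":[0,0,24],"rot":[0,0,0]},{"grip":66,"linear":[0,0,16],"rot":[0,0,0]},{"grip":66,"linear":[0,0,9],"rot":[0,0,0]},{"grip":66,"linear":[0,0,0],"rot":[0,0,0]},{"grip":66,"linear":[0,0,0],"rot":[0,0,0]}]'; python3 st.py 446 101 18
```

```text
time_s: 19.28
eef_pos: [446.7, 100.1, 19.1]
ee_rot: [0.0, 0.0, 1.0, -0.0]
force: [0.2, -0.1, 0.7]
grip_width: 0.771
t 19.28 p [446.7 100.1  19.1] phi 89.96 z [ 0. -0. -1.] F [ 0.2 -0.1  0.7] w 65.9 q [-0.04  0.47  1.92 -0.    0.75 -1.61]
tool shift [0.7 0.9 1.1]
```

```bash
python3 -m creep '[{"grip":66,"linear":[0.7,0.9,1],"rot":[0,0,0]},{"grip":50,"linear":[0,0,0],"rot":[0,0,0]},{"grip":40,"linear":[0,0,0],"rot":[0,0,0]},{"grip":30,"linear":[0,0,0],"rot":[0,0,0]},{"grip":30,"linear":[0,0,0],"rot":[0,0,0]},{"grip":30,"linear":[0,0,0],"rot":[0,0,0]},{"grip":30,"linear":[0,0,0],"rot":[0,0,0]}]' 40; python3 -m creep '[{"grip":30,"linear":[0,0,-6],"rot":[0,0,0]},{"grip":30,"linear":[0,0,-16],"rot":[0,0,0]},{"grip":30,"linear":[0,0,-26],"rot":[0,0,0]},{"grip":30,"linear":[0,0,-30],"rot":[0,0,0]},{"grip":30,"linear":[0,-6,-30],"rot":[0,0,0]},{"grip":30,"linear":[0,-16,-12],"rot":[0,0,0]},{"grip":30,"linear":[0,-26,0],"rot":[0,0,0]},{"grip":30,"linear":[-1,-32,0],"rot":[0,0,0]},{"grip":30,"linear":[-1,-32,0],"rot":[0,0,0]},{"grip":30,"linear":[-1,-32,0],"rot":[0,0,0]},{"grip":30,"linear":[-1,-32,0],"rot":[0,0,0]},{"grip":30,"linear":[-1,-32,0],"rot":[0,0,0]}]'; python3 st.py 454.3 -278.9 23.5
```

```text
time_s: 19.87
eef_pos: [446.0, 101.6, 18.4]
ee_rot: [0.001, -0.0, 1.0, -0.0]
force: [-1.8, -0.6, 6.7]
grip_width: 0.427
time_s: 20.87
eef_pos: [450.3, -107.8, 138.1]
ee_rot: [0.0, -0.0, 1.0, -0.0]
force: [1.1, 0.6, -1.3]
grip_width: 0.432
t 20.87 p [ 450.3 -107.8  138.1] phi 90.02 z [ 0. -0. -1.] F [ 1.1  0.6 -1.3] w 36.9 q [-0.49  0.28  1.81  0.    1.06 -2.06]
tool shift [  -3.9 -171.1  114.6]
```

```bash
python3 -m creep '[{"grip":30,"linear":[-2,-32,0],"rot":[0,0,0]},{"grip":30,"linear":[-2,-32,0],"rot":[0,0,0]},{"grip":30,"linear":[0,-32,0],"rot":[0,0,0]},{"grip":30,"linear":[0,-30,0],"rot":[0,0,0]},{"grip":30,"linear":[0,-22,0],"rot":[0,0,0]},{"grip":30,"linear":[0,-14,0],"rot":[0,0,0]},{"grip":30,"linear":[0,-6,0],"rot":[0,0,0]},{"grip":30,"linear":[0,0,0],"rot":[0,0,0]},{"grip":30,"linear":[0,0,0],"rot":[0,0,0]}]';python3 st.py 454.3 -278.9 23.5
```

```text
time_s: 21.62
eef_pos: [454.6, -273.4, 137.6]
ee_rot: [-0.0, -0.0, 1.0, 0.0]
force: [-0.3, 0.0, -0.7]
grip_width: 0.429
t 21.62 p [ 454.6 -273.4  137.6] phi 90.04 z [-0.     0.001 -1.   ] F [-0.3  0.  -0.7] w 36.7 q [-0.76  0.42  1.61  0.    1.12 -2.33]
tool shift [  0.3  -5.6 114.1]
```

```bash
python3 -m creep '[{"grip":30,"linear":[0,-3,6],"rot":[0,0,0]},{"grip":30,"linear":[0,-2,18],"rot":[0,0,0]},{"grip":30,"linear":[0,0,25],"rot":[0,0,0]},{"grip":30,"linear":[0,0,25],"rot":[0,0,0]},{"grip":30,"linear":[0,0,18],"rot":[0,0,0]},{"grip":30,"linear":[0,0,10],"rot":[0,0,0]},{"grip":30,"linear":[0,0,3],"rot":[0,0,0]},{"grip":30,"linear":[0,0,0],"rot":[0,0,0]},{"grip":30,"linear":[0,0,0],"rot":[0,0,0]}]'; python3 st.py 454.3 -278.9 23.4
```

```text
time_s: 22.37
eef_pos: [455.2, -279.5, 33.5]
ee_rot: [0.001, -0.0, 1.0, -0.001]
force: [0.6, -0.1, -0.2]
grip_width: 0.433
t 22.37 p [ 455.2 -279.5   33.5] phi 90.04 z [ 0.001 -0.001 -1.   ] F [ 0.6 -0.1 -0.2] w 37.0 q [-0.77  0.57  1.68  0.    0.88 -2.34]
tool shift [ 0.9  0.6 10.1]
```

```bash
python3 -m creep '[{"grip":30,"linear":[0,0,4],"rot":[0,0,0]},{"grip":30,"linear":[0,0,3],"rot":[0,0,0]},{"grip":30,"linear":[0,0,2],"rot":[0,0,0]},{"grip":30,"linear":[0,0,1.1],"rot":[0,0,0]},{"grip":30,"linear":[0,0,0],"rot":[0,0,0]},{"grip":30,"linear":[0,0,0],"rot":[0,0,0]}]'; python3 st.py 454.3 -278.9 23.4
```

```text
time_s: 22.87
eef_pos: [454.7, -279.4, 23.5]
ee_rot: [0.0, -0.0, 1.0, -0.0]
force: [-3.2, 2.2, 8.9]
grip_width: 0.428
t 22.87 p [ 454.7 -279.4   23.5] phi 90.02 z [ 0. -0. -1.] F [-3.2  2.2  8.9] w 36.5 q [-0.77  0.59  1.69 -0.    0.86 -2.34]
tool shift [0.4 0.5 0.1]
```

```bash
python3 -m creep '[{"grip":42,"linear":[0,0,0],"rot":[0,0,0]},{"grip":50,"linear":[0,0,0],"rot":[0,0,0]},{"grip":60,"linear":[0,0,0],"rot":[0,0,0]},{"grip":60,"linear":[0,0,0],"rot":[0,0,0]},{"grip":60,"linear":[0,0,-10],"rot":[0,0,0]},{"grip":60,"linear":[0,0,-25],"rot":[0,0,0]},{"grip":60,"linear":[0,0,-30],"rot":[0,0,0]},{"grip":60,"linear":[0,0,-35],"rot":[0,0,0]},{"grip":60,"linear":[-8,15,-10],"rot":[0,0,0]},{"grip":60,"linear":[-16,30,0],"rot":[0,0,0]},{"grip":60,"linear":[-16,30,0],"rot":[0,0,0]},{"grip":60,"linear":[-16,30,0],"rot":[0,0,0]}]'; python3 -m creep '[{"grip":60,"linear":[-16,30,0],"rot":[0,0,0]},{"grip":60,"linear":[-16,30,0],"rot":[0,0,0]},{"grip":60,"linear":[-16,30,0],"rot":[0,0,0]},{"grip":60,"linear":[-16,30,0],"rot":[0,0,0]},{"grip":60,"linear":[-12,25,0],"rot":[0,0,0]},{"grip":60,"linear":[0,0,0],"rot":[0,0,0.123]},{"grip":60,"linear":[0,0,0],"rot":[0,0,0.123]},{"grip":60,"linear":[0,0,0],"rot":[0,0,0.123]},{"grip":60,"linear":[0,0,0],"rot":[0,0,0.123]},{"grip":60,"linear":[0,0,0],"rot":[0,0,0.123]},{"grip":60,"linear":[0,0,0],"rot":[0,0,0.123]},{"grip":60,"linear":[0,0,0],"rot":[0,0,0]}]';python3 st.py 614.4 26.1 120;python3 - <<'E'
from h import *
for n in("scene","top"):
    p,d=imaging.capture(n);cv2.imwrite(f"pics/{n}5.png",p[:,:,::-1])
E
```

```text
time_s: 23.87
eef_pos: [511.1, -173.3, 133.6]
ee_rot: [0.001, 0.0, 1.0, -0.0]
force: [0.0, -0.1, -1.0]
grip_width: 0.701
time_s: 24.87
eef_pos: [586.6, -29.3, 133.2]
ee_rot: [0.0, 0.363, 0.932, 0.0]
force: [-0.7, 0.1, 1.0]
grip_width: 0.703
t 24.87 p [586.6 -29.3 133.2] phi 47.48 z [ 0.001 -0.    -1.   ] F [-0.7  0.1  1. ] w 60.0 q [-0.25  0.54  1.43  0.    1.17 -1.08]
tool shift [17.  59.6 13.2]
```

View pics/scene5.png

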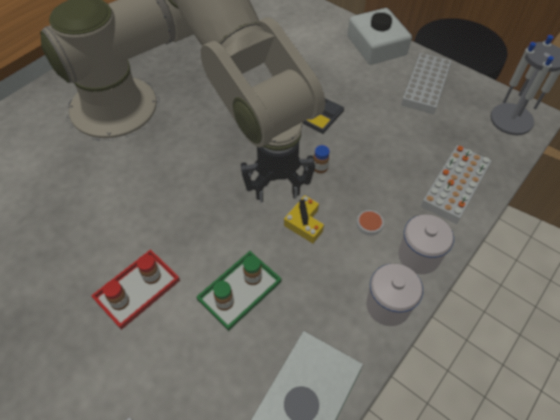

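```bash
python3 - <<'E'
from h import *
from fitL import c
f=c([(245,128),(263,150),(183,238),(162,214)],0,225,170)
W=np.array([ray("top",u,v,60)[:2] for u,v in f]);print(W.round(1),W.mean(0))
a=(W[0]+W[1])/2-(W[2]+W[3])/2;print(np.degrees(np.arctan2(a[1],a[0])))
print(np.array([proj("scene",(614.4,26.1,60))]))
E
```

```text
[[634.8  13.5]
 [626.1   6.1]
 [590.1  37.2]
 [599.5  45.7]] [612.62643898  25.62069423]
-41.60077061374146
[[303.25820687 208.45748905]]
```

```bash
python3 -m creep '[{"grip":50,"linear":[6,20,2],"rot":[0,0,0]},{"grip":50,"linear":[6,20,5],"rot":[0,0,0]},{"grip":50,"linear":[4,14,5],"rot":[0,0,0]},{"grip":50,"linear":[1,4.7,0],"rot":[0,0,0]},{"grip":50,"linear":[0,0,0],"rot":[0,0,0]},{"grip":50,"linear":[0,0,0],"rot":[0,0,0]},{"grip":50,"linear":[0,0,0],"rot":[0,0,0]}]';python3 st.py 613.6 26 37;python3 - <<'E'
from h import *
p,d=imaging.capture("wrist");cv2.imwrite("pics/w5.png",p[:,:,::-1])
E
```

```text
time_s: 25.55
eef_pos: [613.4, 24.8, 120.8]
ee_rot: [0.0, 0.361, 0.933, -0.0]
force: [-0.1, -0.1, -0.8]
grip_width: 0.588
t 25.55 p [613.4  24.8 120.8] phi 47.73 z [ 0. -0. -1.] F [-0.1 -0.1 -0.8] w 50.2 q [-0.15  0.6   1.35 -0.    1.18 -0.98]
tool shift [ 0.7  1.1 83.8]
```

View pics/w5.png

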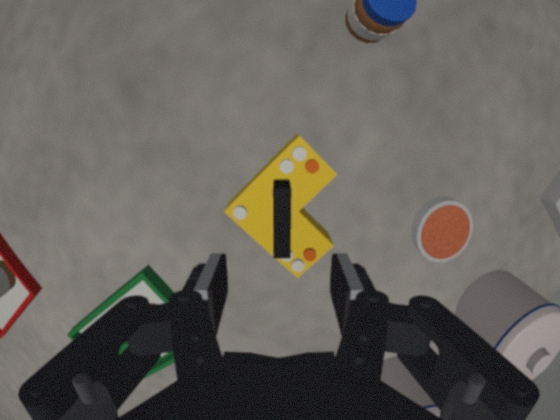

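The fin is vertical at column 282, midway between the pads (about 218 and 345). Descend.

```bash
python3 -m creep '[{"grip":50,"linear":[0.7,0.8,12],"rot":[0,0,0]},{"grip":50,"linear":[0,0,22],"rot":[0,0,0]},{"grip":50,"linear":[0,0,22],"rot":[0,0,0]},{"grip":50,"linear":[0,0,15],"rot":[0,0,0]},{"grip":50,"linear":[0,0,8],"rot":[0,0,0]},{"grip":50,"linear":[0,0,3.5],"rot":[0,0,0]},{"grip":50,"linear":[0,0,0],"rot":[0,0,0]},{"grip":50,"linear":[0,0,0],"rot":[0,0,0]}]';python3 st.py 613.6 26 37;python3 - <<'E'
from h import *
p,d=imaging.capture("wrist");cv2.imwrite("pics/w6.png",p[:,:,::-1])
E
```

```text
time_s: 26.27
eef_pos: [613.9, 26.5, 38.7]
ee_rot: [0.001, 0.361, 0.933, 0.0]
force: [-0.7, 0.0, -0.3]
grip_width: 0.587
t 26.27 p [613.9  26.5  38.7] phi 47.72 z [ 0.001 -0.    -1.   ] F [-0.7  0.  -0.3] w 50.1 q [-0.15  0.71  1.42 -0.    1.02 -0.98]
tool shift [-0.1 -0.5  1.7]
```

View pics/w6.png

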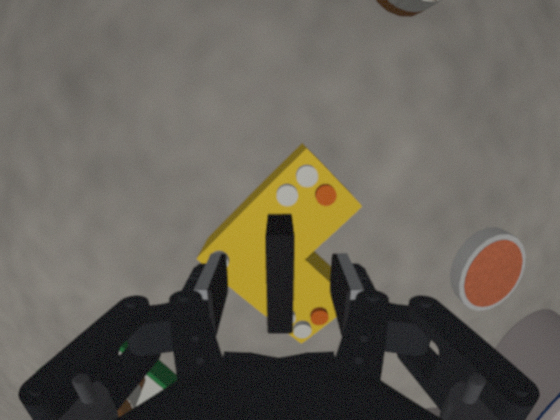

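```bash
python3 -m creep '[{"grip":40,"linear":[0,0,1.5],"rot":[0,0,0]},{"grip":25,"linear":[0,0,0],"rot":[0,0,0]},{"grip":16,"linear":[0,0,0],"rot":[0,0,0]},{"grip":5,"linear":[0,0,0],"rot":[0,0,0]},{"grip":5,"linear":[0,0,0],"rot":[0,0,0]},{"grip":5,"linear":[0,0,0],"rot":[0,0,0]},{"grip":5,"linear":[0,0,0],"rot":[0,0,0]},{"grip":5,"linear":[0,0,0],"rot":[0,0,0]}]' 60;python3 st.py; python3 -m creep '[{"grip":5,"linear":[0,0,-3],"rot":[0,0,0]},{"grip":5,"linear":[0,0,-8],"rot":[0,0,0]},{"grip":5,"linear":[0,0,-14],"rot":[0,0,0]},{"grip":5,"linear":[0,0,-20],"rot":[0,0,0]},{"grip":5,"linear":[0,0,-25],"rot":[0,0,0]},{"grip":5,"linear":[0,0,-22],"rot":[0,0,0]},{"grip":5,"linear":[0,0,-12],"rot":[0,0,0]},{"grip":5,"linear":[0,0,-4],"rot":[0,0,0]},{"grip":5,"linear":[0,0,0],"rot":[0,0,0]},{"grip":5,"linear":[0,0,0],"rot":[0,0,0]}]';python3 st.py;python3 - <<'E'
from h import *
p,d=imaging.capture("wrist");cv2.imwrite("pics/w7.png",p[:,:,::-1])
E
```

```text
time_s: 26.98
eef_pos: [613.8, 26.6, 36.9]
ee_rot: [0.0, 0.361, 0.933, 0.0]
force: [-0.1, 0.4, 4.7]
grip_width: 0.128
t 26.98 p [613.8  26.6  36.9] phi 47.73 z [ 0.001 -0.    -1.   ] F [-0.1  0.4  4.7] w 10.9 q [-0.15  0.71  1.42 -0.    1.02 -0.98]
time_s: 27.82
eef_pos: [613.0, 26.7, 143.6]
ee_rot: [-0.001, 0.361, 0.933, -0.0]
force: [-0.2, 0.8, -2.4]
grip_width: 0.129
t 27.82 p [613.   26.7 143.6] phi 47.73 z [-0.002  0.    -1.   ] F [-0.2  0.8 -2.4] w 11.0 q [-0.15  0.58  1.33 -0.    1.23 -0.98]
```

View pics/w7.png

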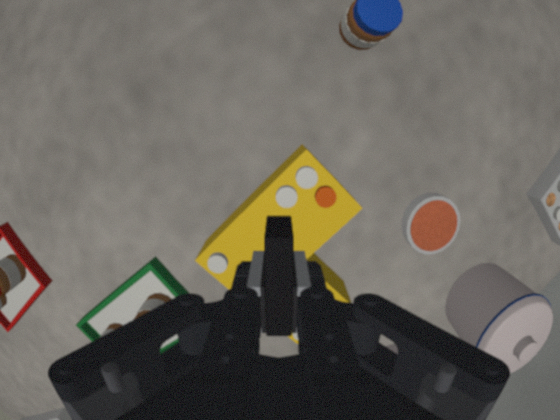

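```bash
cat > ov.py <<'E'
from h import *
def ov(X,Y,th,out):
    R=np.array([[np.cos(th),-np.sin(th)],[np.sin(th),np.cos(th)]]);ims=[]
    sq=lambda h:[(h,h),(h,-h),(-h,-h),(-h,h)]
    for n in("top","scene"):
        p=np.load(n+"0.npz")["p"][:,:,::-1].copy();c=proj(n,(X,Y,5)).astype(int);x0,y0=c-40
        im=cv2.resize(p[y0:y0+80,x0:x0+80],None,fx=5,fy=5,interpolation=cv2.INTER_CUBIC)
        for pts,z,col in((sq(51),15,(255,0,255)),(sq(46),15,(255,255,0)),(sq(51),0,(0,0,255)),([(40,0),(40,-40),(-40,-40),(-40,40),(0,40),(0,0)],5,(0,255,0))):
            q=[((proj(n,(*(R@np.array(a)+[X,Y]),z))-[x0,y0]+.5)*5-.5) for a in pts]
            cv2.polylines(im,[np.round(q).astype(np.int32)],True,col,1)
        ims.append(im)
    cv2.imwrite(out,np.hstack(ims))
if __name__=="__main__": ov(435,320.5,.067,"pics/ov.png")
E
python3 ov.py
```

```text
(no output)
```

View pics/ov.png

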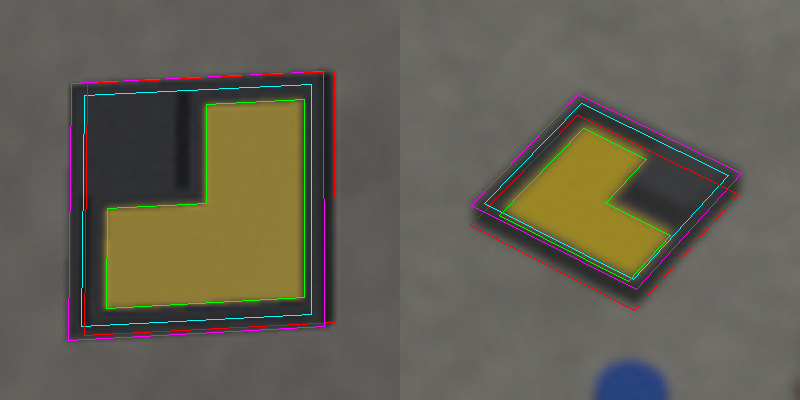

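The dock model at (435, 320.5), yaw 0.067 overlays both views within about 1 mm, so I carry the block there.

```bash
python3 st.py 426.3 311.6 130
```

```text
t 27.87 p [612.9  26.7 143.2] phi 47.72 z [-0.002  0.    -1.   ] F [-0.5 -0.2 -1.3] w 10.9 q [-0.15  0.58  1.33 -0.    1.23 -0.98]
tool shift [329.7  85.3  13.7]
```

```bash
python3 -m creep '[{"grip":5,"linear":[6,1.5,0],"rot":[0,0,0]},{"grip":5,"linear":[16,4,0],"rot":[0,0,0]},{"grip":5,"linear":[24,6,0],"rot":[0,0,0]},{"grip":5,"linear":[28,7,0],"rot":[0,0,0]},{"grip":5,"linear":[28,7,0],"rot":[0,0,0]},{"grip":5,"linear":[28,7,0],"rot":[0,0,0]},{"grip":5,"linear":[28,7,0],"rot":[0,0,0]},{"grip":5,"linear":[28,7,0],"rot":[0,0,0]},{"grip":5,"linear":[28,7,0],"rot":[0,0,0]},{"grip":5,"linear":[28,7,0],"rot":[0,0,0]},{"grip":5,"linear":[28,7,0],"rot":[0,0,0]},{"grip":5,"linear":[24,6,0],"rot":[0,0,0]}]';python3 -m creep '[{"grip":5,"linear":[18,4,0],"rot":[0,0,0]},{"grip":5,"linear":[10,3,0],"rot":[0,0,-0.01]},{"grip":5,"linear":[4,1,0],"rot":[0,0,-0.01]},{"grip":5,"linear":[0,0,0],"rot":[0,0,0]},{"grip":5,"linear":[0,0,0],"rot":[0,0,0]},{"grip":5,"linear":[0,0,0],"rot":[0,0,0]}]';python3 st.py 426.3 311.6 42;python3 - <<'E'
from h import *
for n in("scene","top","wrist"):
    p,d=imaging.capture(n);cv2.imwrite(f"pics/{n}8.png",p[:,:,::-1])
E
```

```text
time_s: 28.87
eef_pos: [443.5, 280.2, 143.8]
ee_rot: [-0.001, 0.36, 0.933, -0.0]
force: [-0.3, 0.9, -1.6]
grip_width: 0.125
time_s: 29.37
eef_pos: [427.6, 305.4, 144.3]
ee_rot: [-0.0, 0.352, 0.936, -0.0]
force: [0.2, 0.4, -1.0]
grip_width: 0.125
t 29.37 p [427.6 305.4 144.3] phi 48.81 z [-0. -0. -1.] F [ 0.2  0.4 -1. ] w 10.7 q [ 0.4   0.4   1.62 -0.    1.13 -0.45]
tool shift [  5.1   3.8 102.3]
```

View pics/wrist8.png

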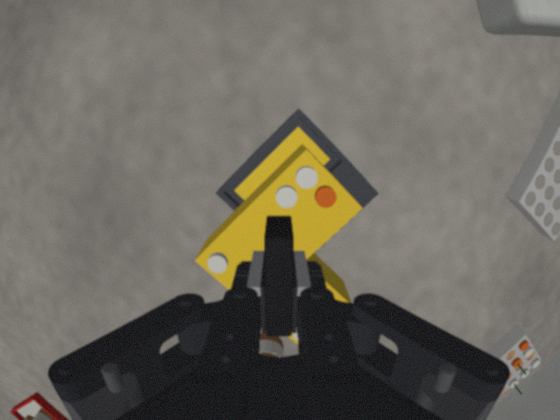

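View pics/scene8.png

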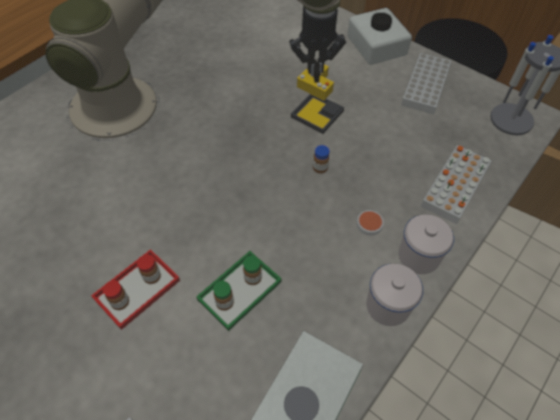

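```bash
python3 -m creep '[{"grip":5,"linear":[3,2,6],"rot":[0,0,0]},{"grip":5,"linear":[2,2,15],"rot":[0,0,0]},{"grip":5,"linear":[0,0,20],"rot":[0,0,0]},{"grip":5,"linear":[0,0,18],"rot":[0,0,0]},{"grip":5,"linear":[0,0,10],"rot":[0,0,0]},{"grip":5,"linear":[0,0,5],"rot":[0,0,0]},{"grip":5,"linear":[0,0,0],"rot":[0,0,0]},{"grip":5,"linear":[0,0,0],"rot":[0,0,0]},{"grip":5,"linear":[0,0,0],"rot":[0,0,0]}]';python3 st.py 426.3 311.6 42;python3 - <<'E'
from h import *
ims=[]
for n in("scene","top"):
    p,d=imaging.capture(n);c=proj(n,(435,320,20)).astype(int)-40
    ims.append(cv2.resize(p[c[1]:c[1]+80,c[0]:c[0]+80,::-1],None,fx=5,fy=5,interpolation=2))
cv2.imwrite("pics/c9.png",np.hstack(ims))
p,d=imaging.capture("wrist");cv2.imwrite("pics/w9.png",p[:,:,::-1])
E
```

```text
time_s: 30.27
eef_pos: [426.5, 312.7, 71.4]
ee_rot: [0.001, 0.351, 0.936, 0.001]
force: [0.5, -1.2, -2.5]
grip_width: 0.13
t 30.27 p [426.5 312.7  71.4] phi 48.87 z [ 0.002  0.001 -1.   ] F [ 0.5 -1.2 -2.5] w 11.1 q [ 0.41  0.5   1.68 -0.    0.96 -0.44]
tool shift [-0.6 -1.  29.4]
```

View pics/c9.png

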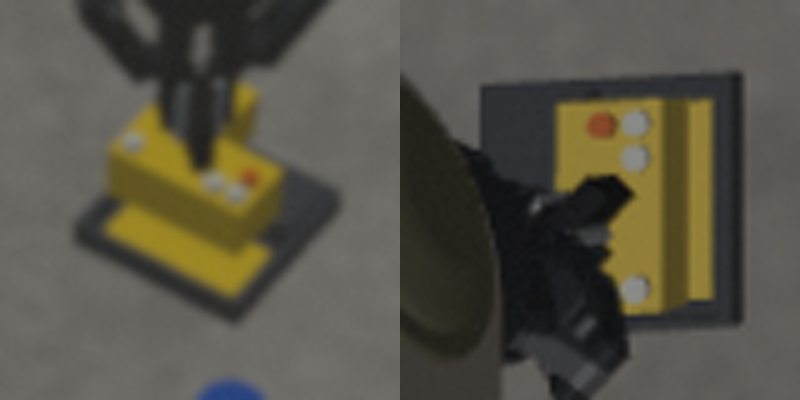

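View pics/w9.png

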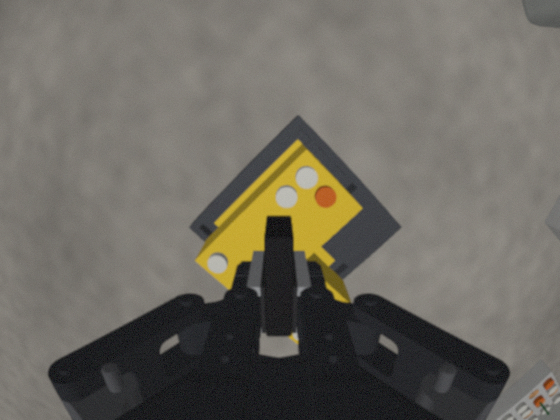

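```bash
python3 - <<'E'
from h import *
th=.067;R=np.array([[np.cos(th),-np.sin(th)],[np.sin(th),np.cos(th)]])
for n in("scene","top"):
    c=proj(n,(435,320,20)).astype(int)-40
    for a,z in(((40,-40),64.5),((-40,-40),64.5),((-40,40),64.5),((-40,-40),34.5),((40,-40),34.5)):
        q=proj(n,(*(R@np.array(a)+[435.2,321.3]),z));print(n,a,z,((q-c+.5)*5-.5).round(0)+[400*(n=="top"),0])
E
```

```text
scene (40, -40) 64.5 [239. 216.]
scene (-40, -40) 64.5 [105. 149.]
scene (-40, 40) 64.5 [191.  62.]
scene (-40, -40) 34.5 [103. 193.]
scene (40, -40) 34.5 [234. 259.]
top (40, -40) 64.5 [662.  99.]
top (-40, -40) 64.5 [662. 313.]
top (-40, 40) 64.5 [449. 324.]
top (-40, -40) 34.5 [688. 304.]
top (40, -40) 34.5 [688.  99.]
```

The crops match the predicted corners within about 1 mm, for example top-view (665,98) against a predicted (662,99). Lower the block.

```bash
python3 -m creep '[{"grip":5,"linear":[-0.6,-1,3],"rot":[0,0,0]},{"grip":5,"linear":[0,0,6],"rot":[0,0,0]},{"grip":5,"linear":[0,0,7],"rot":[0,0,0]},{"grip":5,"linear":[0,0,4],"rot":[0,0,0]},{"grip":5,"linear":[0,0,3],"rot":[0,0,0]},{"grip":5,"linear":[0,0,0],"rot":[0,0,0]},{"grip":5,"linear":[0,0,0],"rot":[0,0,0]}]';python3 st.py 426.3 311.6 42
```

```text
time_s: 31.0
eef_pos: [425.7, 311.3, 47.3]
ee_rot: [-0.0, 0.351, 0.936, -0.0]
force: [0.7, -1.2, -2.8]
grip_width: 0.124
t 31.0 p [425.7 311.3  47.3] phi 48.88 z [-0. -0. -1.] F [ 0.7 -1.2 -2.8] w 10.6 q [ 0.41  0.54  1.69 -0.    0.91 -0.44]
tool shift [-0.3  0.6  5.3]
```

```bash
python3 -m creep '[{"grip":5,"linear":[0,0.5,2],"rot":[0,0,0]},{"grip":5,"linear":[0,0,1.5],"rot":[0,0,0]},{"grip":5,"linear":[0,0,1],"rot":[0,0,0]},{"grip":5,"linear":[0,0,1],"rot":[0,0,0]},{"grip":5,"linear":[0,0,0],"rot":[0,0,0]},{"grip":5,"linear":[0,0,0],"rot":[0,0,0]}]';python3 st.py 426.3 311.6 42
```

```text
time_s: 31.5
eef_pos: [426.1, 311.7, 42.0]
ee_rot: [0.0, 0.351, 0.936, 0.0]
force: [0.4, -1.3, -1.1]
grip_width: 0.128
t 31.5 p [426.1 311.7  42. ] phi 48.87 z [ 0.  0. -1.] F [ 0.4 -1.3 -1.1] w 10.9 q [ 0.41  0.55  1.7  -0.    0.9  -0.44]
tool shift [-0.2  0.1  0. ]
```

Contact is only just starting, so go down a little more, then release.

```bash
python3 -m creep '[{"grip":5,"linear":[0,0,0.5],"rot":[0,0,0]},{"grip":5,"linear":[0,0,0.4],"rot":[0,0,0]},{"grip":5,"linear":[0,0,0],"rot":[0,0,0]},{"grip":5,"linear":[0,0,0],"rot":[0,0,0]}]';python3 st.py; python3 -m creep '[{"grip":16,"linear":[0,0,0],"rot":[0,0,0]},{"grip":22,"linear":[0,0,0],"rot":[0,0,0]},{"grip":36,"linear":[0,0,0],"rot":[0,0,0]},{"grip":45,"linear":[0,0,0],"rot":[0,0,0]},{"grip":45,"linear":[0,0,0],"rot":[0,0,0]},{"grip":45,"linear":[0,0,-8],"rot":[0,0,0]},{"grip":45,"linear":[0,0,-20],"rot":[0,0,0]},{"grip":45,"linear":[0,0,-30],"rot":[0,0,0]},{"grip":45,"linear":[0,0,-35],"rot":[0,0,0]},{"grip":45,"linear":[0,0,-35],"rot":[0,0,0]},{"grip":45,"linear":[20,20,-20],"rot":[0,0,0]},{"grip":45,"linear":[25,25,0],"rot":[0,0,0]}]';python3 -m creep '[{"grip":45,"linear":[25,25,0],"rot":[0,0,0]},{"grip":45,"linear":[30,25,0],"rot":[0,0,0]},{"grip":45,"linear":[25,25,0],"rot":[0,0,0]},{"grip":45,"linear":[15,15,0],"rot":[0,0,0]},{"grip":45,"linear":[0,0,0],"rot":[0,0,0]},{"grip":45,"linear":[0,0,0],"rot":[0,0,0]}]';python3 st.py;python3 - <<'E'
from h import *
for n in("scene","top"):
    p,d=imaging.capture(n);cv2.imwrite(f"pics/{n}10.png",p[:,:,::-1]);np.savez(f"{n}10.npz",p=p,d=d)
    c=proj(n,(435,320,20)).astype(int)-40
    cv2.imwrite(f"pics/{n}10c.png",cv2.resize(p[c[1]:c[1]+80,c[0]:c[0]+80,::-1],None,fx=5,fy=5,interpolation=2))
E
```

```text
time_s: 31.83
eef_pos: [426.1, 311.7, 41.9]
ee_rot: [0.0, 0.351, 0.936, 0.0]
force: [-3.3, -1.4, 7.1]
grip_width: 0.13
t 31.83 p [426.1 311.7  41.9] phi 48.88 z [ 0. -0. -1.] F [-3.3 -1.4  7.1] w 11.1 q [ 0.41  0.55  1.7  -0.    0.9  -0.44]
time_s: 32.83
eef_pos: [423.7, 375.7, 195.3]
ee_rot: [0.003, 0.353, 0.936, 0.003]
force: [0.8, 0.5, 0.8]
grip_width: 0.524
time_s: 33.33
eef_pos: [408.9, 505.9, 189.0]
ee_rot: [-0.0, 0.351, 0.937, -0.0]
force: [-1.0, -0.8, 0.7]
grip_width: 0.525
t 33.33 p [408.9 505.9 189. ] phi 48.96 z [-0. -0. -1.] F [-1.  -0.8  0.7] w 44.8 q [ 0.71  0.63  1.13 -0.    1.38 -0.14]
```

View pics/top10.png

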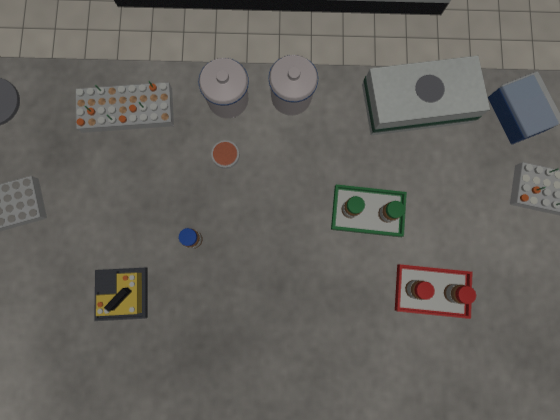

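View pics/top10c.png

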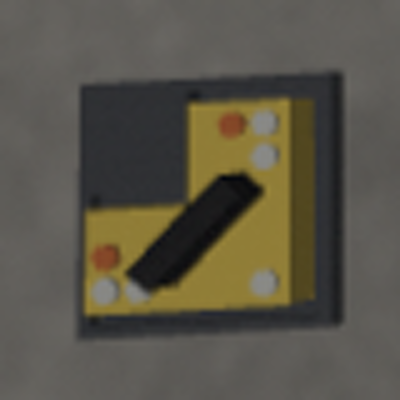

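View pics/scene10.png

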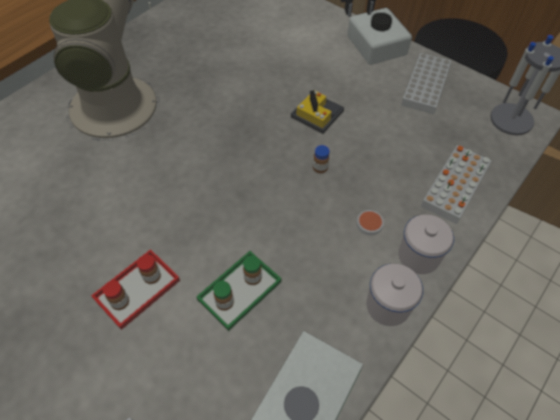

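Everything looks in place. A numeric check before handing in.

```bash
python3 - <<'E'
from h import *
from fitL import fit,loc
P={n:np.load(n+"10.npz") for n in("top","scene")}
p=P["top"]["p"]
c0=proj("top",(435,320,20)).astype(int)-40
pix=[((x+.5)/5-.5+c0[0],(y+.5)/5-.5+c0[1]) for x,y in[(188,102),(294,97),(292,305),(87,315),(86,209),(188,203)]]
t,th,e,_=fit(pix,loc,35);print("block",t.round(1),round(th,3),e.round(1))
c=imaging.camera_params("top");d=P["top"]["d"]
for u,v in[pix[0],pix[1],pix[2],pix[3]]:
    u=int(round(u+(pix[5][0]*.3+pix[2][0]*.7-u)*.25));v=int(round(v+(pix[5][1]*.3+pix[2][1]*.7-v)*.25))
    z=d[v,u];x=c["R"].T@(z*np.array([(u-c["intrinsics"][0,2])/c["intrinsics"][0,0],(v-c["intrinsics"][1,2])/c["intrinsics"][1,1],1])-c["t"]);print("top pt",x.round(1))
def rel(X,o,yaw):
    dx=X[:2]-np.array(o);return np.round([np.cos(yaw)*dx[0]+np.sin(yaw)*dx[1],-np.sin(yaw)*dx[0]+np.cos(yaw)*dx[1]],1)
for b,f,o,y in(((342,192,366,218),grn,(615.5,-186.9),-.088),((385,198,405,220),grn,(615.5,-186.9),-.088),((412,278,437,302),red,(451,-318.8),-.083),((454,282,468,304),red,(451,-318.8),-.083)):
    px,X=blob("top",p,b,70,f);print(np.round(px),X.round(1),rel(X,o,y))
print(blob("top",p,(175,225,202,252),65,blu),blob("top",p,(208,138,243,170),15,lambda r,g,b:(r>g+40)&(r>b+40)))
E
```

```text
block [435.8 320. ] 0.067 [0.8 1.1 0.8 0.7 0.6 0.9]
top pt [458.4 314.8  34.7]
top pt [460.9 283.2  35.2]
top pt [401.  280.5  37.1]
top pt [395.9 340.1  33.3]
[356. 204. 227.] [ 617.9 -148.6   70. ] [-0.9 38.4]
[397. 209. 285.] [ 610.4 -229.    70. ] [ -1.4 -42.4]
[425. 290. 239.] [ 453.9 -279.5   70. ] [-0.3 39.4]
[464. 294. 144.] [ 448.2 -353.6   70. ] [  0.1 -34.9]
((np.float64(187.03930131004367), np.float64(236.67248908296943), np.int32(229)), array([548.43635346, 180.34794905,  65.        ])) ((np.float64(224.33660933660934), np.float64(153.03931203931205), np.int32(407)), array([732.69349749, 120.1020842 ,  15.        ]))
```

All within tolerance. Hand in.

```bash
python3 -c "
from rig import ctrl
print(ctrl.finish_job())"
```

```text
the job is handed in; nothing more can be done
None
```

I stood both red-capped jars in the red tray and both green-capped jars in the green tray, seated the tube block in its dock, and handed the job in at about 33.5 s of robot time. No verdict is reported.

Last checks, from top-camera measurements:
- **Jars:** all four look upright in both views. They sit within about 1.5 mm of their tray centres in x. In y they are about −35 and +39 mm (red) and −42 and +38 mm (green), against a limit of ±58 mm. The −35 and −42 mm figures are rougher than the rest: the colour crops cut off part of one red cap and included some tray rim beside one green jar.
- **Block:** its origin is within about 1 mm of the dock's and it is turned the same way (yaw 0.067 rad for both). Its top lies about 35 mm above the bench, so the underside is on the dock floor. The four depth points on its top varied from 33.3 to 37.1 mm. I put that down to camera noise, since the block was lowered level and fits the dock, but I did not measure the tilt more closely.
- **Blue jar and dish:** unmoved, with the same pixel positions as at the start.
- **Robot:** the gripper is open and clear of everything.

The only disagreement was in my first estimate of the dock's centre: the rim and floor readings differed by about 2 mm in y. Overlaying the dock model on both camera views settled it near the floor reading.

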